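# Set the clamp dial and nip up its lock ring

### The job

On the aluminium bench clamp, turn the top knob until its pointer nose lines up with the raised setting tab on the dial, leaving the tab where it is. Then turn the lock ring below the dial clockwise, seen from above, by its bar: it runs freely and then bites, and it wants a firm push of about 10 N near the bar's end to be tight, never forced much beyond 13 N. Leave the hammer, the wrench and the toolbox alone.

Things in the scene. Friction and masses are not known exactly. Their poses are not given: they have to be found in the camera images.
- clamp: Aluminium bench clamp fixed to the bench. Origin: on the bench under the vertical axis of its column, knob and lock ring; z up. Base 110 x 110 mm, 28 high; column 40 mm across. A rail 50 wide, 18 high, runs to local -y, with two jaws 70 x 18 mm, 46 high: a fixed one 158 mm from the axis and one that slides as the knob turns. From below on the column: lock ring, dial, knob.
- dial (a point): Centre of the top of the fixed round dial plate with tick marks: 92 mm across, 6 mm thick, its top 80 mm above the bench, on the axis.
- knob_grip (a point): Grip point of the black knob, on the axis, 108 mm above the bench. Round skirt 44 mm across up to 87 mm above the bench, then an upright bar grip 40 mm long, 14 mm wide, up to 118 mm. Keep fingertips at 89 mm or higher to clear dial, tab and skirt. Its axes are the clamp's and do not turn with the knob.
- pointer (a point): Tip of the knob's pale pointer nose (5 mm wide, top at 86 mm), 36 mm from the axis, 83.5 mm above the bench. Turns with the knob; x points outward along the nose and the long side of the bar grip. Knob friction is about 0.06 N m; it stays where left. It has to go 0.5 to 1.4 rad clockwise seen from above, and can turn past the tab.
- tab (a point): Inner face of the small raised steel setting tab on the dial's rim (12 mm radial, 6 mm wide, top at 86 mm), 36 mm from the axis, 83.5 mm above the bench; x points outward. The knob is set when the pointer tip is within 3.5 mm of this point. The tab must not be shifted.
- ring (a point): Centre of the steel lock ring, on the axis 60 mm above the bench: knurled, 60 mm across, heights 51 to 69 mm; turns with its bar. Tightens clockwise seen from above. It runs freely (0.06 N m) over an unknown 0.4 to 1.0 rad, then bites: it goes on only from 0.35 N m, and each further 0.01 rad takes 0.05 N m more. Tight from 0.55 N m, overtightened from 1.15 N m. Let go, it stays tight.
- bar (a point): Push point on the lock ring's bar, on its centre line, 75 mm from the axis, 60 mm above the bench; x points outward along the bar. Level steel rod 10 mm thick, reaching 88 mm from the axis, with a 16 mm ball on the end; 32 mm over the base below. Pushed here, square to the bar: runs free at 1 N, bites at 4.7 N, tight from 7.3 N, overtightened at 15 N; aim for 10 N.
- lock_pad (a joint): Travel (m) of the brass pressure washer (54 mm across) just under the lock ring, which the ring presses down once it bites: 0 while the ring runs free, then 0.01 m per rad of ring. Must end past 0.0004 and never pass 0.0016: as small as its reading noise, so the push must be felt. Let go, it may ease back to about 0.0007.
- hammer: Bystander: hammer with yellow handle lying on the bench beyond the clamp's +y side, about 0.3 m long. Leave it.
- wrench: Bystander: steel wrench lying on the bench beyond the clamp's +y side, between clamp and hammer, about 0.2 m long. Leave it.
- toolbox: Bystander: red plastic toolbox, 328 mm along its x, 178 mm along its y, 175 mm high with its handle, with a press-button latch on the side towards the clamp. Origin under its centre. Leave it.

How it is judged:
On the way, in this order (a step that is already met when the one before it is completed fails the run):
1. the knob's pointer is set to the tab, the ring still loose (horizontal distance between pointer and tab below 0.0035 m), for 0.2 s.
2. the lock ring is turned tight (value of joint lock_pad above 0.0004 m), for 0.2 s.
At the end, for the whole second after the job is handed in: The pointer tip is within 3.5 mm of the setting tab's inner face, and the lock ring is tight: its pressure washer is pressed down by more than 0.4 mm (0.55 N m on the ring) (horizontal distance between pointer and tab below 0.0035 m and value of joint lock_pad above 0.0004 m); the robot touches nothing.
It fails at once if the lock ring is overtightened (more than 1.15 N m, washer past 1.6 mm) (value of joint lock_pad above 0.0016 m).
It fails at once if the setting tab is pushed out of its place by more than 3 mm (distance of tab from where it was at the start of the episode above 0.003 m).
It fails at once if the hammer is moved by more than 20 mm (distance of hammer from where it was at the start of the episode above 0.02 m).
It fails at once if the wrench is moved by more than 20 mm (distance of wrench from where it was at the start of the episode above 0.02 m).
It fails at once if the toolbox is moved by more than 20 mm (distance of toolbox from where it was at the start of the episode above 0.02 m).
It also fails if it takes over 72 s, if anything falls off the work surface, if the arm or the gripper's body presses on something with over 40 N, if the wrist force passes 120 N, or if a joint passes its speed limit or range.

### The arm

A 6-joint arm with a two-finger parallel gripper is mounted at the origin on the work surface. World frame = base frame: x ahead of the robot, y to its left, z up, the work surface at z = 0. Lengths are in m, angles in rad, forces in N, time in s.
With the tool pointing down it reaches from about 0.375 to 0.75 m from the base axis. Payload 9 kg.
Tool frame: the origin (TCP) lies at the very end of the fingers, on their centre line; the grasp point (between the pads) lies 19 mm behind it; z points along the fingers, y is the line along which they close (so a half turn about z gives the same grasp; the last joint's range is limited). The gripper opens to 85 mm and grips with 20 to 120 N. Pads are 22 mm wide; open, the fingers measure 114 mm over their backs; the gripper's body (76 mm by 85 mm) begins 54 mm behind the grasp point. The pads swing forward as they close: fully open they stand 13 mm farther back than shut.
Start: joints at [-1.558, 0.104, 0.097, 1.564, 0, 1.353], TCP at [0.137, -0.584, 0.231] pointing down, gripper open.
Joint ranges: [-2.99, 2.99], [-0.84, 1.86], [-1.1, 1.16], [-1.84, 2.11], [-1.51, 1.56], [-3.14, 3.14]. Speed limits (rad/s): [2.22, 2.22, 2.57, 3.14, 3.14, 3.14].

### API

Orientations are given as a rotation vector (axis times angle).
In Python, from plant import * gives the robot as it stands.
- The arm moves only by the tool servo_tool, never from a script. Its argument "motion" is a list of rows, each a list of 2 entries, a list of its own where there are three numbers: the shift along the tool's x, y, z in units of 40 mm (1.0 is 40 mm), then the turn, a rotation vector about the tool's x, y, z in units of 5 degrees (1.0 is 5 degrees). In form: [[[x, y, z], [ax, ay, az]], ...]. A call has 1 to 20 rows; each row shifts and turns the commanded pose from where the row before left it, along the tool's axes as they then stand; what a row does not reach is not made up. A row lasts 1/8 s, in which the tool goes at most 62.5 mm and 10.7 degrees, less where a joint would pass 70% of its speed; a pose out of reach is approached as far as the arm can. A call is refused whole if a number of a shift passes 1 or a number of a turn 1, either way. A call with a gripper value outside its range is refused whole. "claw" is the finger opening in mm, from 0 to 85.4, set as the call begins (left out, the last holds). The fingers move at their own pace and stop on an object; the grip force is fixed at half the most. Time passes only in rows, so rows that do not move let the fingers close. It gives the time, the measured TCP pose, the force, the opening and the grip force at its end, in the units of the state.
- get_state(): the state, without advancing time (a new reading comes with each control period).
- grab_frame(name): name is "scene" or "top"; returns (picture, depth): 480x640x3 uint8, red, green, blue; 480x640 float32, m along the optical axis (not along the pixel's ray), 0 where there is no reading.
- camera_model(name): a dict with "mtx" (3x3 intrinsics, pixels), "view" (4x4, takes a point from world to camera coordinates). Camera axes: x right, y up, looking along -z (the intrinsics and any distortion apply to the point x, -y, -z); pixel columns grow to the right and rows downward; lengths in m; the calibration is good to about 2 mm. A picture is of the moment at which its call begins. camera_model takes no time and is no camera call.
- job_done(): hands the job in; it is judged then, once.
The state is a dict: "time_s": time; "joint_positions": joint angles; "dq": joint speeds; "effort": joint torques, N m; "tool_pos": TCP position; "orientation": TCP orientation; "contact_force": force on the tool from outside, world axes, zero at the start; "wrist_torque": the same for the moment, N m; "gripper_width": finger opening in m; "gripper_force": force on a finger pad.
Only numpy, scipy, OpenCV 4.12 (cv2) and the standard library are available. Lean on these libraries where they do the work, as an engineer would, in place of code of your own. Each camera call takes 0.05 s, during which the arm holds its last target. There are 200 camera calls.

## Working session

There is one attempt and no reset: what is moved stays moved. The work goes in short steps, Python scripts to look and compute and a tool call to move; the robot and the scene stay as the last step left them, time stands still between calls to the robot, and variables do not carry over. Pictures are saved under pics/ and viewed, at most 10 in all, crops included, and the job is handed in when it is done.

Besides the shell and the picture viewer there is one more tool, called after ">>>" as name(argument=value, ...), one argument or row to a line, values as JSON. servo_tool: Moves the arm, as the interface text tells. Its arguments: {"type":"object","properties":{"motion":{"type":"array","items":{"type":"array"}},"claw":{"type":"number"}},"required":["motion"]}

```bash
mkdir -p pics; python3 - <<'E'
from plant import *
import cv2,numpy as np
for n in("scene","top"):
    p,d=grab_frame(n); np.savez(f"pics/{n}0.npz",p=p,d=d); cv2.imwrite(f"pics/{n}0.png",p[:,:,::-1])
    c=camera_model(n); print(n,{k:np.round(v,4).tolist() if not isinstance(v,str) else v for k,v in c.items()})
s=get_state();print(s)
E
```

```text
scene {'mtx': [[464.6607, 0.0, 317.5721], [0.0, 464.6607, 234.3827], [0.0, 0.0, 1.0]], 'view': [[0.3685, 0.9295, -0.0178, -0.2097], [-0.7526, 0.3095, 0.5812, 0.3328], [0.5457, -0.2008, 0.8136, -1.3996], [0.0, 0.0, 0.0, 1.0]]}
top {'mtx': [[544.8646, 0.0, 316.0971], [0.0, 544.8646, 230.5795], [0.0, 0.0, 1.0]], 'view': [[-0.0092, -1.0, 0.0003, 0.0162], [0.9969, -0.0091, 0.0785, -0.5208], [-0.0785, 0.0011, 0.9969, -1.5409], [0.0, 0.0, 0.0, 1.0]]}
{'time_s': 0.1, 'joint_positions': array([-1.55771262e+00,  1.04624434e-01,  9.65162745e-02,  1.56390826e+00,
        2.47453319e-07,  1.35311158e+00]), 'dq': array([-0.00131734, -0.00160746,  0.00298921,  0.00047254, -0.00271606,
        0.00046887]), 'effort': array([ 5.86830574e-03, -5.58210254e+01,  5.04718530e+01,  1.32941568e-02,
       -2.59532017e-04,  3.18637468e-06]), 'tool_pos': array([ 0.13724948, -0.58376973,  0.23059203]), 'orientation': array([-3.11949740e+00, -3.61546707e-01, -1.96029443e-04]), 'contact_force': array([-0.53432679, -0.53639898,  0.06362623]), 'wrist_torque': array([-0.01104362,  0.0202281 ,  0.02521286]), 'gripper_force': 0.0, 'gripper_width': 0.0855662030479643}
```

View pics/top0.png

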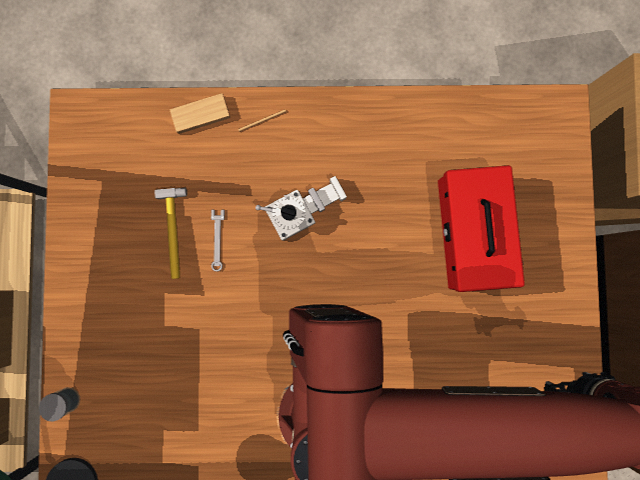

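View pics/scene0.png

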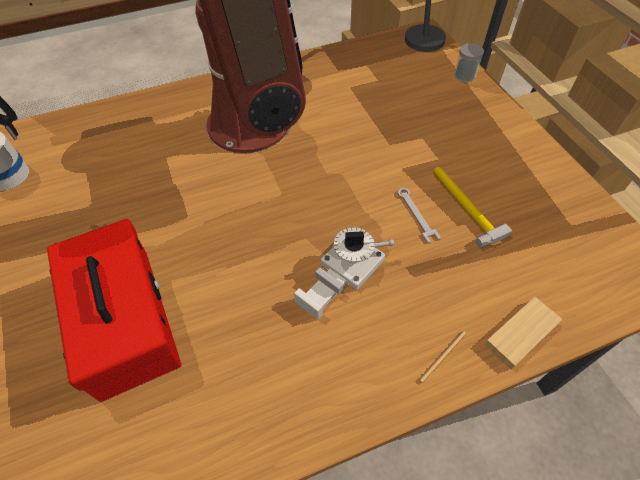

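The top view shows the clamp at about (289,212), with its bar pointing left to (258,207) and the rail going up-right to (340,188). The scene view shows the clamp at (354,243), with the bar end at (391,243). I'll zoom in on both.

```bash
python3 - <<'E'
import cv2,numpy as np
a=np.load("pics/top0.npz")["p"][187:237,250:317,::-1]
b=np.load("pics/scene0.npz")["p"][222:272,330:397,::-1]
z=[cv2.resize(i,None,fx=11.9,fy=5.9*2,interpolation=cv2.INTER_CUBIC) for i in(a,b)]
cv2.imwrite("pics/c1.png",cv2.resize(z[0],(797,595)));cv2.imwrite("pics/c2.png",cv2.resize(z[1],(797,595)))
E
```

```text
(no output)
```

View pics/c1.png

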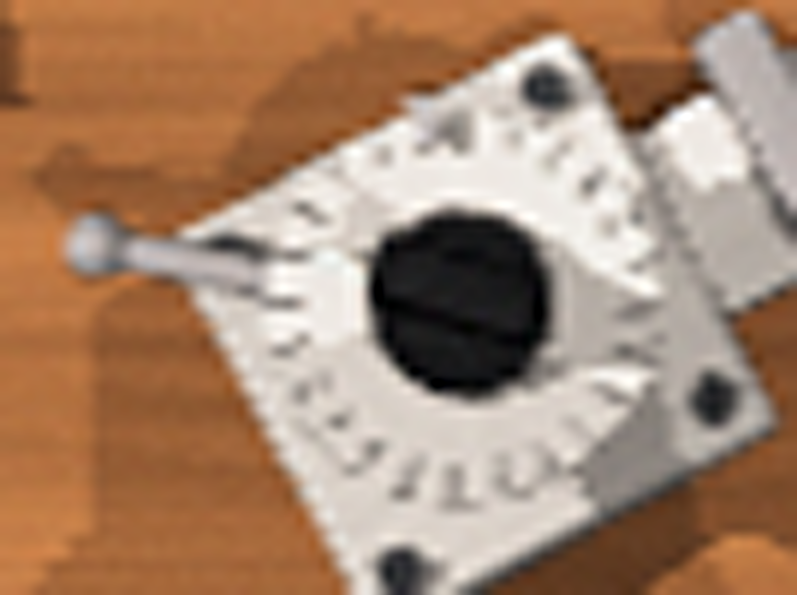

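View pics/c2.png

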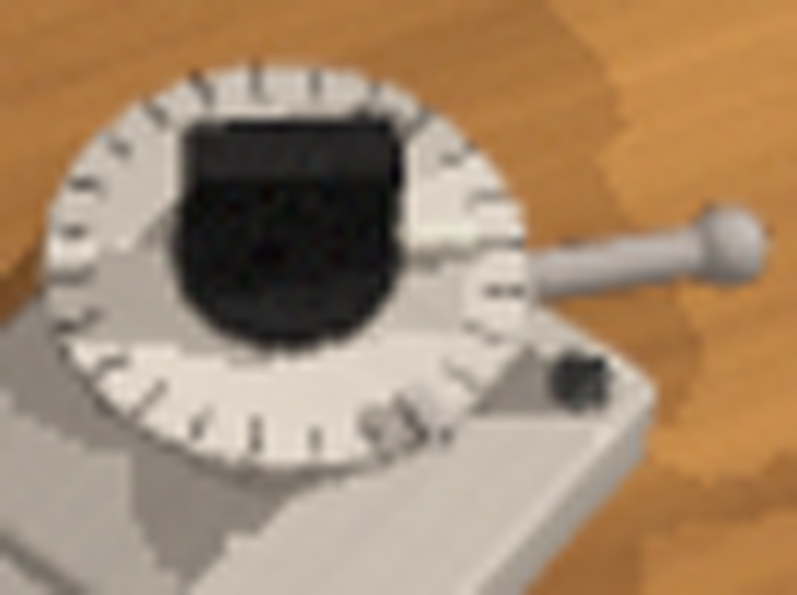

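Top crop: knob centre at about (460,303), tab at (440,128), bar ball at (92,243), and the nose probably in the bright patch to the left. In the scene crop the tab is at (405,420), the nose points right at about y=240, and the ball is at (732,245). Next I'll measure with rays and depth.

```bash
cat > h.py <<'E'
from plant import *
import cv2,numpy as np
def ray(n,u,v):
    c=camera_model(n);K,V=np.array(c["mtx"]),np.array(c["view"])
    d=np.array([(u-K[0,2])/K[0,0],-(v-K[1,2])/K[1,1],-1.]);R=V[:3,:3]
    return -R.T@V[:3,3],R.T@d
def onz(n,u,v,z):
    o,d=ray(n,u,v);return o+d*(z-o[2])/d[2]
def cloud(n,p,d):
    c=camera_model(n);K,V=np.array(c["mtx"]),np.array(c["view"]);v,u=np.mgrid[:480,:640]
    P=np.stack([(u-K[0,2])/K[0,0]*d,-(v-K[1,2])/K[1,1]*d,-d],-1)
    return (P-V[:3,3])@V[:3,:3]
def two(a,b):
    (o1,d1),(o2,d2)=ray("top",*a),ray("scene",*b)
    s=np.linalg.lstsq(np.stack([d1,-d2],1),o2-o1,rcond=None)[0]
    p,q=o1+s[0]*d1,o2+s[1]*d2;return (p+q)/2,np.linalg.norm(p-q)
E
python3 - <<'E'
from h import *
np.set_printoptions(precision=4,suppress=True)
T=lambda x,y:((x+.5)/11.9-.5+250,(y+.5)/11.9-.5+187)
S=lambda x,y:((x+.5)/11.9-.5+330,(y+.5)/11.9-.5+222)
print("ball",two(T(92,243),S(732,243)),onz("top",*T(92,243),.06),onz("scene",*S(732,243),.06))
print("tab",onz("top",*T(438,125),.086),onz("scene",*S(410,412),.086),two(T(438,125),S(410,412)))
print("noseScene",onz("scene",*S(400,245),.086),onz("scene",*S(490,240),.086))
print("gripS",[onz("scene",*S(*q),.118) for q in((185,122),(402,122),(187,178),(402,178))])
print("gripT",[onz("top",*T(*q),.118) for q in((385,297),(540,338))])
print("dialS",onz("scene",*S(286,262),.08))
for n in("top","scene"):
    f=np.load(f"pics/{n}0.npz");p,d=f["p"].astype(int),f["d"];X=cloud(n,p,d);z=X[...,2]
    near=np.hypot(X[...,0]-.566,X[...,1]-.05)<.12
    for lo,hi,w in((.076,.084,"dial"),(.112,.124,"grip"),(.022,.034,"base")):
        m=near&(z>lo)&(z<hi);q=X[m]
        if len(q)<5: print(n,w,len(q));continue
        r=cv2.minAreaRect((q[:,:2]*1000).astype(np.float32));c,R=cv2.minEnclosingCircle((q[:,:2]*1000).astype(np.float32))
        print(n,w,len(q),np.median(q[:,2]),"mean",q.mean(0),"rect",r,"circ",c,R)
E
```

```text
ball (array([0.5855, 0.1756, 0.0623]), np.float64(0.00041265822223752113)) [0.5857 0.1757 0.06  ] [0.5843 0.1768 0.06  ]
tab [0.6093 0.0927 0.086 ] [0.6106 0.0944 0.086 ] (array([0.6098, 0.0936, 0.0852]), np.float64(0.0020210366884806197))
noseScene [0.5761 0.1083 0.086 ] [0.5814 0.1244 0.086 ]
gripS [array([0.5555, 0.0723, 0.118 ]), array([0.5706, 0.1091, 0.118 ]), array([0.5671, 0.0676, 0.118 ]), array([0.582 , 0.1038, 0.118 ])]
gripT [array([0.5657, 0.1031, 0.118 ]), array([0.556 , 0.0681, 0.118 ])]
dialS [0.5678 0.0889 0.08  ]
top dial 526 0.07990686857038577 mean [0.5683 0.0861 0.0799] rect ((567.9036865234375, 86.46165466308594), (90.48336029052734, 88.26762390136719), 44.52623748779297) circ (569.2717895507812, 86.65524291992188) 46.7816276550293
top grip 73 0.11723272799915202 mean [0.5674 0.0865 0.1174] rect ((567.7645263671875, 86.74476623535156), (39.25761795043945, 14.378365516662598), 70.30022430419922) circ (567.1469116210938, 86.82652282714844) 19.78763198852539
top base 562 0.0273069492371157 mean [0.561  0.0728 0.0275] rect ((589.717529296875, 44.2724609375), (109.90058898925781, 204.85202026367188), 27.676881790161133) circ (585.8453979492188, 45.47914505004883) 108.8927230834961
scene dial 748 0.0797357309125063 mean [0.5732 0.0852 0.0798] rect ((567.9615478515625, 88.1256332397461), (90.58203125, 90.97333526611328), 75.09375) circ (569.543701171875, 89.50945281982422) 48.142974853515625
scene grip 119 0.11699678200798198 mean [0.5692 0.0878 0.1169] rect ((568.2982177734375, 88.4743423461914), (39.70145797729492, 16.017478942871094), 73.2405014038086) circ (567.251708984375, 88.80267333984375) 20.081180572509766
scene base 1127 0.027655804921111447 mean [0.5915 0.0732 0.0276] rect ((582.9170532226562, 60.904205322265625), (110.34991455078125, 172.4515380859375), 27.36606216430664) circ (605.6744384765625, 71.21817016601562) 89.11209106445312
```

Clamp axis is at about (0.568, 0.087). The knob nose and grip point at about 70.5°, the tab at about 8.5° (radius 42 mm, as expected), and the ring bar at about 79° (ball radius 90 mm). So the knob needs about 62° clockwise, and the ring turns after that. To keep joint 6 in range I grasp with tool x at -109.5°, which means yawing +237° first.

>>> servo_tool(
  motion=[
    [[0,0,0],[0,0,-1]],
    [[0,0,0],[0,0,-1]],
    [[0,0,0],[0,0,-1]],
    [[0,0,0],[0,0,-1]],
    [[0,0,0],[0,0,-1]],
    [[0,0,0],[0,0,-1]],
    [[0,0,0],[0,0,-1]],
    [[0,0,0],[0,0,-1]],
    [[0,0,0],[0,0,-1]],
    [[0,0,0],[0,0,-1]],
    [[0,0,0],[0,0,-1]],
    [[0,0,0],[0,0,-1]],
    [[0,0,0],[0,0,-1]],
    [[0,0,0],[0,0,-1]],
    [[0,0,0],[0,0,-1]],
    [[0,0,0],[0,0,-1]],
    [[0,0,0],[0,0,-1]],
    [[0,0,0],[0,0,-1]],
    [[0,0,0],[0,0,-1]],
    [[0,0,0],[0,0,-1]],
  ],
  claw=60,
)

```text
time_s: 2.6
tool_pos: [0.1372, -0.5839, 0.2308]
orientation: [-1.725, -2.625, -0.001]
contact_force: [-0.4, -0.3, 0.1]
gripper_width: 0.06
gripper_force: 0.0
```

>>> servo_tool(
  motion=[
    [[0,0,0],[0,0,-1]],
    [[0,0,0],[0,0,-1]],
    [[0,0,0],[0,0,-1]],
    [[0,0,0],[0,0,-1]],
    [[0,0,0],[0,0,-1]],
    [[0,0,0],[0,0,-1]],
    [[0,0,0],[0,0,-1]],
    [[0,0,0],[0,0,-1]],
    [[0,0,0],[0,0,-1]],
    [[0,0,0],[0,0,-1]],
    [[0,0,0],[0,0,-1]],
    [[0,0,0],[0,0,-1]],
    [[0,0,0],[0,0,-1]],
    [[0,0,0],[0,0,-1]],
    [[0,0,0],[0,0,-1]],
    [[0,0,0],[0,0,-1]],
    [[0,0,0],[0,0,-1]],
    [[0,0,0],[0,0,-1]],
    [[0,0,0],[0,0,-1]],
    [[0,0,0],[0,0,-1]],
  ],
)

```text
time_s: 5.1
tool_pos: [0.1373, -0.5839, 0.2308]
orientation: [-0.902, 3.009, 0.001]
contact_force: [-0.4, -0.3, 0.1]
gripper_width: 0.0596
gripper_force: 0.0
```

>>> servo_tool(
  motion=[
    [[0,0,0],[0,0,-1]],
    [[0,0,0],[0,0,-1]],
    [[0,0,0],[0,0,-1]],
    [[0,0,0],[0,0,-1]],
    [[0,0,0],[0,0,-1]],
    [[0,0,0],[0,0,-1]],
    [[0,0,0],[0,0,-1]],
    [[0,0,0],[0,0,-0.5]],
  ],
)

```text
time_s: 6.1
tool_pos: [0.1373, -0.5839, 0.2308]
orientation: [-1.821, 2.56, 0.001]
contact_force: [0.2, 1.0, -0.2]
gripper_width: 0.0602
gripper_force: 0.0
```

```bash
cat >> h.py <<'E'
from scipy.spatial.transform import Rotation as Ro
np.set_printoptions(precision=4,suppress=True)
def go(p,yaw):
    """units of remaining shift (tool axes now) and tool-z turn to reach p with tool x at yaw deg"""
    s=get_state();R=Ro.from_rotvec(s["orientation"]);x=R.apply([1,0,0]);y0=np.degrees(np.arctan2(x[1],x[0]))
    print("t",s["time_s"],"q",s["joint_positions"],"tcp",s["tool_pos"],"yaw",y0,"zax",R.apply([0,0,1]),"F",s["contact_force"],"w",s["gripper_width"])
    print("shift units",R.inv().apply(np.array(p)-s["tool_pos"])/.04,"az units",-((yaw-y0+180)%360-180)/5)
E
python3 -c "
from h import *
go([.568,.087,.231],-109.5)"
```

```text
t 6.1 q [-1.5577  0.1045  0.0968  1.5639  0.     -2.7941] tcp [ 0.1373 -0.5839  0.2308] yaw -109.15730191851974 zax [-0.      0.0008 -1.    ] F [ 0.1542  1.0231 -0.2326] w 0.06015289019067185
shift units [-19.3774  -4.6677   0.0087] az units 0.0685396162960501
```

>>> servo_tool(
  motion=[
    [[-0.97,-0.23,0],[0,0,0]],
    [[-0.97,-0.23,0],[0,0,0]],
    [[-0.97,-0.23,0],[0,0,0]],
    [[-0.97,-0.23,0],[0,0,0]],
    [[-0.97,-0.23,0],[0,0,0]],
    [[-0.97,-0.23,0],[0,0,0]],
    [[-0.97,-0.23,0],[0,0,0]],
    [[-0.97,-0.23,0],[0,0,0]],
    [[-0.97,-0.23,0],[0,0,0]],
    [[-0.97,-0.23,0],[0,0,0]],
    [[-0.97,-0.23,0],[0,0,0]],
    [[-0.97,-0.23,0],[0,0,0]],
    [[-0.97,-0.23,0],[0,0,0]],
    [[-0.97,-0.23,0],[0,0,0]],
    [[-0.97,-0.23,0],[0,0,0]],
    [[-0.97,-0.23,0],[0,0,0]],
    [[-0.97,-0.23,0],[0,0,0]],
    [[-0.97,-0.23,0],[0,0,0]],
    [[-0.97,-0.23,0],[0,0,0]],
    [[-0.97,-0.23,0],[0,0,0.07]],
  ],
)

```text
time_s: 8.6
tool_pos: [0.5676, 0.0889, 0.2309]
orientation: [1.81, -2.567, -0.0]
contact_force: [0.1, -0.6, 0.9]
gripper_width: 0.0599
gripper_force: 0.0
```

```bash
python3 -c "
from h import *
go([.568,.087,.093],-109.5)"
```

```text
t 8.6 q [-0.0721  0.0266  0.0158  1.5605 -0.0001 -1.3003] tcp [0.5676 0.0889 0.2309] yaw -109.62693125064702 zax [-0.0005 -0.0001 -1.    ] F [ 0.0652 -0.6415  0.8731] w 0.05988205255215317
shift units [ 0.0404 -0.0278  3.4465] az units -0.02538625012940656
```

>>> servo_tool(
  motion=[
    [[0.04,-0.03,0.8],[0,0,0]],
    [[0,0,0.8],[0,0,0]],
    [[0,0,0.8],[0,0,0]],
    [[0,0,0.6],[0,0,0]],
    [[0,0,0.44],[0,0,0]],
    [[0,0,0],[0,0,0]],
    [[0,0,0],[0,0,0]],
  ],
)

```text
time_s: 9.48
tool_pos: [0.5683, 0.0857, 0.0947]
orientation: [-1.81, 2.567, -0.001]
contact_force: [-0.2, -0.5, -0.2]
gripper_width: 0.0599
gripper_force: 0.0
```

>>> servo_tool(
  motion=[
    [[0,0,0],[0,0,0]],
    [[0,0,0],[0,0,0]],
    [[0,0,0],[0,0,0]],
    [[0,0,0],[0,0,0]],
    [[0,0,0],[0,0,0]],
    [[0,0,0],[0,0,0]],
    [[0,0,0],[0,0,0]],
    [[0,0,0],[0,0,0]],
  ],
  claw=5,
)

```text
time_s: 10.48
tool_pos: [0.5676, 0.0858, 0.0944]
orientation: [-1.81, 2.567, -0.0]
contact_force: [-3.4, 0.6, 6.3]
gripper_width: 0.0131
gripper_force: 59.2
```

```bash
python3 -c "
from h import *
go([.568,.087,.093],-109.5);print(get_state()['gripper_force'],get_state()['wrist_torque'])"
```

```text
t 10.475 q [-0.0776  0.0457 -0.2126  1.3124  0.     -1.306 ] tcp [0.5676 0.0858 0.0944] yaw -109.62126932669956 zax [ 0.0001  0.     -1.    ] F [-3.4281  0.6431  6.3024] w 0.013116185653241205
shift units [-0.0305  0.0013  0.0353] az units -0.024253865339915137
59.15728211402893 [ 0.177   0.7367 -0.0072]
```

>>> servo_tool(
  motion=[
    [[0,0,0],[0,0,0.7]],
    [[0,0,0],[0,0,0.7]],
    [[0,0,0],[0,0,0.7]],
    [[0,0,0],[0,0,0.7]],
    [[0,0,0],[0,0,0.7]],
    [[0,0,0],[0,0,0.7]],
    [[0,0,0],[0,0,0.7]],
    [[0,0,0],[0,0,0.7]],
    [[0,0,0],[0,0,0.7]],
    [[0,0,0],[0,0,0.7]],
    [[0,0,0],[0,0,0.7]],
    [[0,0,0],[0,0,0.7]],
    [[0,0,0],[0,0,0.7]],
    [[0,0,0],[0,0,0.7]],
    [[0,0,0],[0,0,0.7]],
    [[0,0,0],[0,0,0.7]],
    [[0,0,0],[0,0,0.7]],
    [[0,0,0],[0,0,0.5]],
    [[0,0,0],[0,0,0]],
    [[0,0,0],[0,0,0]],
  ],
)

```text
time_s: 12.98
tool_pos: [0.566, 0.0878, 0.0944]
orientation: [0.232, -3.13, -0.006]
contact_force: [-12.1, 9.3, 11.8]
gripper_width: 0.0132
gripper_force: 60.1
```

```bash
python3 - <<'E'
from h import *
go([.568,.087,.093],-171.5)
s=get_state();print(s['gripper_force'],s['wrist_torque'])
p,_=grab_frame("scene");q,_=grab_frame("top")
r=lambda i:cv2.resize(i[:,:,::-1],(400,400),interpolation=cv2.INTER_CUBIC)
cv2.imwrite("pics/c3.png",np.hstack([r(q[187:237,262:312]),r(p[222:272,330:380])]))
E
```

```text
t 12.975 q [-0.0761  0.0452 -0.2132  1.3156  0.0032 -0.2239] tcp [0.566  0.0878 0.0944] yaw -171.53382740869984 zax [-0.0029  0.0034 -1.    ] F [-12.0885   9.3053  11.8476] w 0.01316606914173822
shift units [-0.0476 -0.027   0.0339] az units -0.006765481739967072
60.061572790145874 [ 1.9581  2.5227 -0.0079]
```

View pics/c3.png

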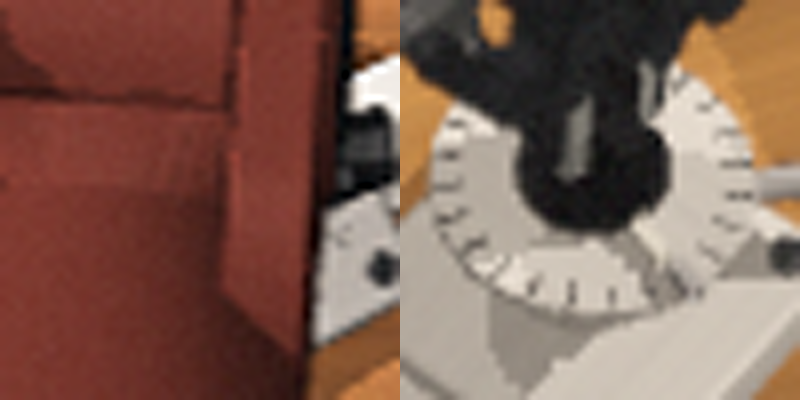

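The scene half shows the nose running from (620,240) to (655,275), ending at the tab near (670,283), so it looks about aligned. The arm blocks the top half. I'll release, rise and check.

>>> servo_tool(
  motion=[
    [[0,0,0],[0,0,0]],
    [[0,0,0],[0,0,0]],
    [[0,0,0],[0,0,0]],
    [[0,0,0],[0,0,0]],
    [[0,0,-0.5],[0,0,0]],
    [[0,0,-1],[0,0,0]],
    [[0,0,-1],[0,0,0]],
    [[0,0,-1],[0,0,0]],
    [[-0.5,-0.8,0],[0,0,-1]],
    [[-0.5,-0.8,0],[0,0,-1]],
    [[-0.5,-0.8,0],[0,0,-1]],
    [[-0.5,-0.8,0],[0,0,-1]],
    [[0,0,0],[0,0,0]],
  ],
  claw=60,
)

```text
time_s: 14.7
tool_pos: [0.6803, -0.0169, 0.2334]
orientation: [0.768, -3.046, 0.0]
contact_force: [0.1, 0.8, 0.8]
gripper_width: 0.0596
gripper_force: 0.0
```

```bash
python3 - <<'E'
from h import *
go([.5685,.187,.22],-80)
p,d=grab_frame("scene")
X=cloud("scene",p,d);z=X[...,2]
near=np.hypot(X[...,0]-.568,X[...,1]-.087)<.05
q=X[near&(z>.112)&(z<.121)];
if len(q)>5: print(len(q),cv2.minAreaRect((q[:,:2]*1000).astype(np.float32)))
m=near&(z>.0835)&(z<.089)&(np.hypot(X[...,0]-.568,X[...,1]-.088)>.026)
v,u=np.nonzero(m)
for a,b in zip(u,v): print((a,b),X[b,a],end=' ')
cv2.imwrite("pics/c4.png",cv2.resize(p[222:272,330:397,::-1],(797,595),interpolation=cv2.INTER_CUBIC))
E
```

```text
t 14.7 q [-0.2163  0.3626  0.3962  1.6048 -0.0003 -0.7103] tcp [ 0.6803 -0.0169  0.2334] yaw -151.692632772192 zax [-0.0005 -0.0002 -1.    ] F [0.0726 0.7744 0.8372] w 0.0596170337231004
shift units [0.0431 5.8129 0.3361] az units -14.338526554438403
83 ((570.789794921875, 88.96786499023438), (33.893253326416016, 14.051002502441406), 9.830316543579102)
(np.int64(369), np.int64(239)) [0.572  0.1248 0.0839] (np.int64(371), np.int64(242)) [0.5811 0.1255 0.0838] (np.int64(361), np.int64(250)) [0.5929 0.0953 0.0852] (np.int64(361), np.int64(251)) [0.5951 0.0944 0.0848] (np.int64(361), np.int64(252)) [0.5979 0.0931 0.0854] (np.int64(362), np.int64(252)) [0.6003 0.0942 0.0881] (np.int64(361), np.int64(253)) [0.5995 0.0924 0.0841] (np.int64(362), np.int64(253)) [0.6016 0.0937 0.0863] (np.int64(363), np.int64(253)) [0.6013 0.0963 0.0844] (np.int64(338), np.int64(254)) [0.5825 0.0446 0.0838] (np.int64(342), np.int64(254)) [0.5861 0.0527 0.0841] (np.int64(361), np.int64(254)) [0.6029 0.0907 0.0859] (np.int64(363), np.int64(254)) [0.6033 0.0955 0.0837] (np.int64(364), np.int64(254)) [0.6055 0.0967 0.086 ] (np.int64(365), np.int64(254)) [0.6061 0.0989 0.0857] (np.int64(363), np.int64(255)) [0.607  0.0936 0.086 ] (np.int64(364), np.int64(255)) [0.6066 0.0964 0.0838] (np.int64(365), np.int64(255)) [0.6085 0.0978 0.0857] (np.int64(366), np.int64(255)) [0.6084 0.1003 0.0841] (np.int64(359), np.int64(256)) [0.6047 0.0852 0.0836] (np.int64(365), np.int64(256)) [0.6108 0.0967 0.0856] (np.int64(366), np.int64(256)) [0.6112 0.099  0.0848] (np.int64(364), np.int64(257)) [0.6115 0.094  0.0842] (np.int64(367), np.int64(257)) [0.6149 0.0996 0.0858] (np.int64(366), np.int64(258)) [0.616  0.0967 0.085 ]
```

View pics/c4.png

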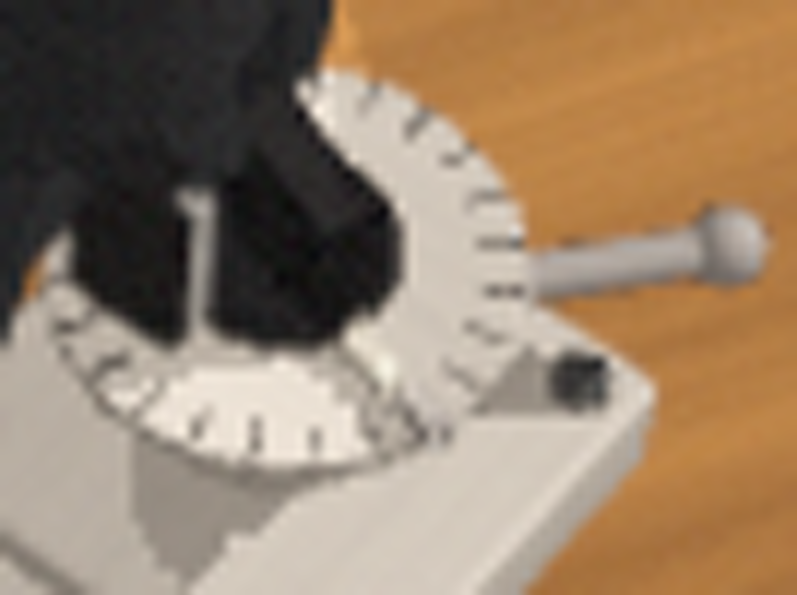

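I shifted the wrong way (harmless), so the gripper hides part of the knob. The nose runs from (345,335) to (390,385) and points at the tab at (405,420). I'll move over to the bar side with clearance, yaw to -76°, and take unobstructed views.

>>> servo_tool(
  motion=[
    [[-0.09,0.86,0],[0,0,0]],
    [[-0.09,0.86,0],[0,0,0]],
    [[-0.09,0.86,0],[0,0,0]],
    [[-0.09,0.86,0],[0,0,0]],
    [[-0.09,0.86,0],[0,0,0]],
    [[-0.09,0.86,0],[0,0,0]],
    [[-0.09,0.86,0],[0,0,0]],
    [[-0.09,0.86,0],[0,0,0]],
    [[-0.09,0.86,0],[0,0,0]],
    [[-0.09,0.86,0],[0,0,0]],
  ],
  claw=0,
)

```text
time_s: 16.0
tool_pos: [0.546, 0.3062, 0.2353]
orientation: [-0.77, 3.044, 0.0]
contact_force: [0.5, -0.6, -0.3]
gripper_width: -0.0001
gripper_force: 0.0
```

>>> servo_tool(
  motion=[
    [[0,0,0],[0,0,-1]],
    [[0,0,0],[0,0,-1]],
    [[0,0,0],[0,0,-1]],
    [[0,0,0],[0,0,-1]],
    [[0,0,0],[0,0,-1]],
    [[0,0,0],[0,0,-1]],
    [[0,0,0],[0,0,-1]],
    [[0,0,0],[0,0,-1]],
    [[0,0,0],[0,0,-1]],
    [[0,0,0],[0,0,-1]],
    [[0,0,0],[0,0,-1]],
    [[0,0,0],[0,0,-1]],
    [[0,0,0],[0,0,-1]],
    [[0,0,0],[0,0,-1]],
    [[0,0,0],[0,0,-1]],
  ],
)

```text
time_s: 17.88
tool_pos: [0.5465, 0.3052, 0.2353]
orientation: [-2.467, 1.943, -0.001]
contact_force: [-0.3, 0.3, 0.3]
gripper_width: 0.0
gripper_force: 0.0
```

```bash
python3 - <<'E'
from h import *
go([.550,.160,.12],-76)
o=[]
for n in("top","scene"):
    p,d=grab_frame(n);np.savez(f"pics/{n}1.npz",p=p,d=d)
    X=cloud(n,p,d);z=X[...,2];near=np.hypot(X[...,0]-.568,X[...,1]-.087)<.05
    q=X[near&(z>.112)&(z<.121)]
    if len(q)>5: print(n,len(q),cv2.minAreaRect((q[:,:2]*1000).astype(np.float32)))
    v0,u0=(187,262) if n=="top" else (222,330)
    o.append(cv2.resize(p[v0:v0+50,u0:u0+50,::-1],(400,400),interpolation=cv2.INTER_CUBIC))
cv2.imwrite("pics/c5.png",np.hstack(o))
E
```

```text
t 17.875 q [ 0.3008  0.1837  0.1911  1.5767  0.     -1.5063] tcp [0.5465 0.3052 0.2353] yaw -76.45792697415874 zax [ 0.0014  0.0005 -1.    ] F [-0.2915  0.2723  0.3461] w 4.122383258540088e-05
shift units [3.5511 0.7685 2.8803] az units -0.09158539483174763
top 65 ((566.80224609375, 86.1922378540039), (37.79292297363281, 14.048712730407715), 7.779790878295898)
scene 110 ((568.2591552734375, 88.35733032226562), (41.097923278808594, 14.444832801818848), 7.385879993438721)
```

View pics/c5.png

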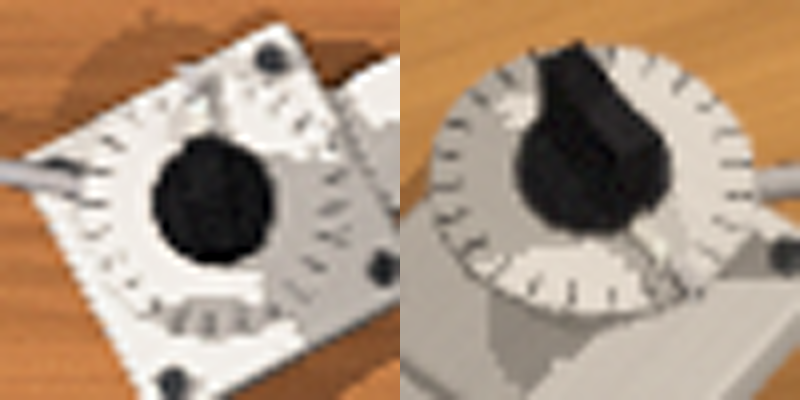

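The view is clear now: grip at about 7.5°, nose next to the tab in both halves (tab at (200,85) in the top half and (665,285) in the scene half). I'll compare nose and tab angles the same way using depth.

```bash
python3 - <<'E'
from h import *
for f in("top0","scene0","top1","scene1"):
    n=f[:-1];g=np.load(f"pics/{f}.npz");X=cloud(n,g["p"],g["d"]);ax=(.5677,.0864) if n=="top" else (.5681,.0883)
    x,y=X[...,0]-ax[0],X[...,1]-ax[1];r=np.hypot(x,y);a=np.degrees(np.arctan2(y,x));z=X[...,2]
    for w,lo,hi in(("nose",.025,.035),("tab",.037,.048)):
        for zl in(.0825,.084):
            m=(r>lo)&(r<hi)&(z>zl)&(z<.089)&(abs(a-10)<25)
            print(f,w,zl,m.sum(),np.sort(a[m]).round(0),"mean",a[m].mean() if m.any() else None)
E
```

```text
top0 nose 0.0825 6 [-13.  -7.  -2.  -1.  27.  35.] mean 6.310419471712316
top0 nose 0.084 3 [-13.  -2.  35.] mean 6.621225844048919
top0 tab 0.0825 11 [-12. -10.  -9.  -8.   9.  10.  10.  11.  14.  19.  27.] mean 5.599619930145172
top0 tab 0.084 4 [10. 10. 11. 14.] mean 11.520430945612171
scene0 nose 0.0825 4 [-14.  11.  15.  20.] mean 8.162449909164126
scene0 nose 0.084 0 [] mean None
scene0 tab 0.0825 13 [ 6.  8.  9. 10. 10. 10. 11. 11. 12. 14. 14. 14. 17.] mean 11.109076838302691
scene0 tab 0.084 7 [10. 11. 11. 12. 14. 14. 14.] mean 12.302679248920816
top1 nose 0.0825 9 [-12.  -7.  -7.   4.   4.   8.   8.  27.  32.] mean 6.328052183991967
top1 nose 0.084 4 [-12.   4.   4.   8.] mean 1.1081502689896223
top1 tab 0.0825 11 [-10.  -8.  -5.   2.   6.   9.  13.  13.  14.  18.  19.] mean 6.507166850789717
top1 tab 0.084 6 [-5.  2.  9. 13. 13. 14.] mean 7.711498504899975
scene1 nose 0.0825 13 [ 2.  5.  6.  6.  6.  8.  9.  9. 12. 12. 14. 18. 24.] mean 10.147982158728556
scene1 nose 0.084 9 [ 5.  6.  6.  8.  9.  9. 12. 12. 14.] mean 8.99826636047937
scene1 tab 0.0825 17 [-9. -3. -1.  7.  8.  8.  8. 10. 11. 12. 12. 12. 12. 15. 15. 16. 16.] mean 8.65926841083025
scene1 tab 0.084 9 [ 7.  8. 11. 12. 12. 12. 12. 16. 16.] mean 11.618584249956028
```

```bash
python3 - <<'E'
from h import *
o=[]
for n in("top","scene"):
    F=[grab_frame(n) for _ in range(12)]
    p=np.mean([f[0] for f in F],0);d=np.median([f[1] for f in F],0)
    X=cloud(n,p,d);ax=(.5677,.0864) if n=="top" else (.5681,.0883)
    x,y=X[...,0]-ax[0],X[...,1]-ax[1];r=np.hypot(x,y);a=np.degrees(np.arctan2(y,x));z=X[...,2]
    for w,lo,hi in(("nose",.025,.035),("tab",.037,.05)):
        m=(r>lo)&(r<hi)&(z>.0825)&(z<.089)&(abs(a-10)<20)
        print(n,w,m.sum(),np.c_[a[m],r[m]*1e3,z[m]*1e3].round(1).tolist(),a[m].mean(),np.median(a[m]))
    m=(z>.113)&(z<.121)&(r<.03);print(n,"grip",cv2.minAreaRect((X[m][:,:2]*1e4).astype(np.float32)),m.sum())
    v0,u0=(192,277) if n=="top" else (240,345)
    o.append(cv2.resize(p[v0:v0+25,u0:u0+25,::-1].clip(0,255).astype(np.uint8),(400,400),interpolation=cv2.INTER_CUBIC))
cv2.imwrite("pics/c6.png",np.hstack(o))
E
```

```text
top nose 7 [[12.3, 34.4, 84.8], [7.7, 33.9, 84.8], [13.4, 31.6, 85.2], [8.3, 30.8, 87.3], [9.4, 28.7, 82.9], [10.3, 25.6, 85.0], [4.3, 25.5, 83.3]] 9.402513057022151 9.425819203482613
top tab 8 [[11.9, 48.7, 84.2], [8.7, 48.1, 84.4], [12.6, 45.5, 87.1], [9.2, 45.3, 84.8], [13.5, 43.2, 84.8], [9.8, 42.4, 85.8], [14.4, 40.5, 84.4], [10.6, 39.8, 84.7]] 11.33144231637933 11.237892486326324
top grip ((5675.5283203125, 864.5319213867188), (385.0055236816406, 137.9368133544922), 7.600865840911865) 76
scene nose 12 [[10.5, 25.2, 86.5], [16.2, 25.7, 84.9], [4.4, 25.5, 84.9], [7.9, 27.0, 85.8], [11.6, 28.3, 86.0], [5.4, 29.0, 85.3], [9.6, 29.8, 84.8], [12.5, 31.4, 85.5], [4.8, 29.9, 82.7], [6.2, 32.6, 85.9], [9.4, 33.8, 86.0], [5.9, 33.2, 82.8]] 8.684469828163905 8.62483954905637
scene tab 16 [[13.1, 38.0, 85.4], [16.0, 39.2, 85.0], [8.6, 38.6, 84.6], [10.6, 40.3, 85.8], [13.3, 41.4, 85.6], [15.9, 42.5, 85.1], [8.7, 42.3, 85.5], [11.1, 43.5, 85.6], [13.0, 45.1, 86.3], [8.0, 43.4, 83.3], [8.5, 46.3, 87.0], [12.0, 46.4, 84.6], [13.2, 48.4, 86.3], [8.7, 46.5, 83.0], [9.7, 48.9, 85.5], [12.5, 49.5, 84.2]] 11.439769913125291 11.553307819337974
scene grip ((5681.525390625, 886.1328125), (393.5504150390625, 136.98687744140625), 9.84050178527832) 107
```

View pics/c6.png

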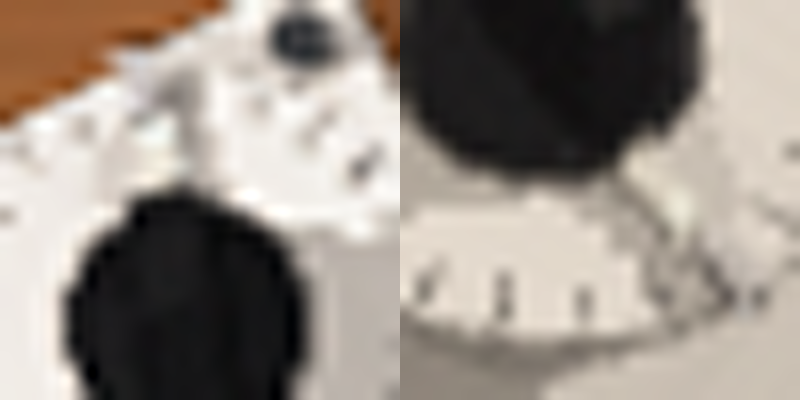

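Nose at about 8.8° and tab at about 11.4°, the same in both views. That is 1.7 mm apart, inside the 3.5 mm tolerance. Now the lock ring: approach behind the bar at polar angle 104°, radius 75 mm.

>>> servo_tool(
  motion=[
    [[0.7,0.15,0],[0,0,0]],
    [[0.7,0.15,0],[0,0,0]],
    [[0.7,0.15,0],[0,0,0]],
    [[0.7,0.15,0],[0,0,0]],
    [[0.75,0.17,0],[0,0,-0.1]],
    [[0,0,0.5],[0,0,0]],
    [[0,0,0.9],[0,0,0]],
    [[0,0,0.9],[0,0,0]],
    [[0,0,0.58],[0,0,0]],
    [[0,0,0],[0,0,0]],
    [[0,0,0],[0,0,0]],
  ],
)

```text
time_s: 20.55
tool_pos: [0.5508, 0.1595, 0.1198]
orientation: [-2.473, 1.936, -0.002]
contact_force: [0.5, -0.1, -0.3]
gripper_width: -0.0002
gripper_force: 0.0
```

```bash
python3 -c "
from h import *
go([.550,.160,.049],-76)"
```

```text
t 20.55 q [ 0.054   0.0305 -0.1818  1.3571 -0.0001 -1.759 ] tcp [0.5508 0.1595 0.1198] yaw -76.12350939762358 zax [ 0.0014 -0.     -1.    ] F [ 0.4911 -0.1456 -0.3492] w -0.00021478400571341372
shift units [-0.0174  0.0188  1.7689] az units -0.024701879524718605
```

>>> servo_tool(
  motion=[
    [[0,0,0.5],[0,0,0]],
    [[0,0,0.5],[0,0,0]],
    [[0,0,0.4],[0,0,0]],
    [[0,0,0.37],[0,0,0]],
    [[0,0,0],[0,0,0]],
    [[0,-0.13,0],[0,0,0.8]],
    [[0,-0.13,0],[0,0,0.8]],
    [[0,0,0],[0,0,0]],
  ],
)

```text
time_s: 21.55
tool_pos: [0.5611, 0.1616, 0.0483]
orientation: [-2.332, 2.104, -0.001]
contact_force: [-0.3, 0.8, 0.0]
gripper_width: 0.0001
gripper_force: 0.0
```

```bash
cat >> h.py <<'E'
def pol():
    s=get_state();F=s["contact_force"];d=s["tool_pos"][:2]-[.568,.0872];r=np.hypot(*d);t=np.arctan2(d[1],d[0])
    x=Ro.from_rotvec(s["orientation"]).apply([1,0,0]);yaw=np.degrees(np.arctan2(x[1],x[0]))
    tg=np.array([np.sin(t),-np.cos(t)]) # clockwise
    print("t",s["time_s"],"r",r,"th",np.degrees(t),"yaw+180",yaw+180,"z",s["tool_pos"][2],"Fresist",-F[:2]@tg,"Frad",F[:2]@d/r,"Fz",F[2],"q6",s["joint_positions"][5])
E
python3 -c "
from h import *
pol()"
```

```text
t 21.55 r 0.07475225815397595 th 95.33193259834717 yaw+180 95.90168627841096 z 0.048345859537311034 Fresist 0.19135204339688736 Frad 0.7853003302210322 Fz 0.024573429244668016 q6 -1.6170914213331684
```

>>> servo_tool(
  motion=[
    [[0,-0.13,0],[0,0,0.8]],
    [[0,-0.13,0],[0,0,0.8]],
    [[0,-0.13,0],[0,0,0.8]],
    [[0,-0.13,0],[0,0,0.8]],
    [[0,-0.13,0],[0,0,0.8]],
    [[0,0,0],[0,0,0]],
  ],
)

```text
time_s: 22.3
tool_pos: [0.5864, 0.1605, 0.0479]
orientation: [-1.933, 2.476, -0.0]
contact_force: [-0.8, 0.6, -0.4]
gripper_width: 0.0001
gripper_force: 0.0
```

```bash
python3 -c "
from h import *
pol()"
```

```text
t 22.3 r 0.07560005216316008 th 75.94196811770135 yaw+180 75.9700517548861 z 0.047893194517432264 Fresist 0.9699218625310045 Frad 0.3854075482382531 Fz -0.4109441226236905 q6 -1.273459936897311
```

>>> servo_tool(
  motion=[
    [[0,-0.065,0],[0,0,0.4]],
    [[0,-0.065,0],[0,0,0.4]],
    [[0,0,0],[0,0,0]],
  ],
)

```text
time_s: 22.68
tool_pos: [0.5914, 0.1592, 0.0477]
orientation: [1.843, -2.544, 0.0]
contact_force: [-1.0, -0.4, 1.3]
gripper_width: 0.0003
gripper_force: 0.2
```

>>> servo_tool(
  motion=[
    [[0,-0.065,0],[0,0,0.4]],
    [[0,-0.065,0],[0,0,0.4]],
    [[0,0,0],[0,0,0]],
  ],
)

```text
time_s: 23.05
tool_pos: [0.5964, 0.1574, 0.0476]
orientation: [1.753, -2.607, 0.0]
contact_force: [0.0, -0.2, 0.4]
gripper_width: 0.0001
gripper_force: 0.2
```

```bash
python3 -c "
from h import *
pol()"
```

```text
t 23.05 r 0.07576551612492466 th 67.9875945591814 yaw+180 67.82344731346788 z 0.04762929853633688 Fresist -0.08729317876647462 Frad -0.13288731140674714 Fz 0.3813025103781511 q6 -1.137251033517338
```

>>> servo_tool(
  motion=[
    [[0,-0.065,0],[0,0,0.4]],
    [[0,-0.065,0],[0,0,0.4]],
    [[0,0,0],[0,0,0]],
  ],
)

```text
time_s: 23.42
tool_pos: [0.6002, 0.1561, 0.0473]
orientation: [1.659, -2.666, -0.003]
contact_force: [-4.9, 3.1, 0.9]
gripper_width: -0.0003
gripper_force: 2.7
```

>>> servo_tool(
  motion=[
    [[0,-0.035,0],[0,0,0.2]],
    [[0,0,0],[0,0,0]],
  ],
)

```text
time_s: 23.68
tool_pos: [0.6012, 0.1556, 0.0472]
orientation: [1.637, -2.68, -0.003]
contact_force: [-5.7, 4.0, 1.6]
gripper_width: 0.0002
gripper_force: 3.4
```

```bash
python3 -c "
from h import *
pol()"
```

```text
t 23.675 r 0.07603738999989167 th 64.14071211313679 yaw+180 62.82180014509403 z 0.0472262121633159 Fresist 6.827290780100469 Frad 1.09455879447011 Fz 1.6009536142362117 q6 -1.0540039682253848
```

>>> servo_tool(
  motion=[
    [[0,-0.04,0],[0,0,0.2]],
    [[0,-0.02,0],[0,0,0]],
    [[0,0,0],[0,0,0]],
  ],
)

```text
time_s: 24.05
tool_pos: [0.6028, 0.1547, 0.0471]
orientation: [1.613, -2.693, -0.004]
contact_force: [-7.6, 4.7, 2.0]
gripper_width: -0.0002
gripper_force: 4.2
```

```bash
python3 -c "
from h import *
pol()"
```

```text
t 24.05 r 0.07595966504788221 th 62.697250036808185 yaw+180 61.84213594339877 z 0.04707544544097478 Fresist 8.881109164292244 Frad 0.6598715342270566 Fz 1.9544458408930325 q6 -1.0386999375267965
```

>>> servo_tool(
  motion=[
    [[0,-0.03,0],[0,0,0.1]],
    [[0,-0.01,0],[0,0,0]],
    [[0,0,0],[0,0,0]],
    [[0,0,0],[0,0,0]],
  ],
)

```text
time_s: 24.55
tool_pos: [0.6039, 0.154, 0.047]
orientation: [1.601, -2.7, -0.005]
contact_force: [-8.4, 6.2, 1.7]
gripper_width: -0.0
gripper_force: 4.8
```

```bash
python3 -c "
from h import *
pol()"
```

```text
t 24.55 r 0.07588366643186309 th 61.7505321343888 yaw+180 61.34808726078377 z 0.04696153557206589 Fresist 10.28740515833611 Frad 1.4647273580819447 Fz 1.6955784704403003 q6 -1.0312550644206222
```

The force is 10.3 N at 76 mm, so the ring is tight. I'll back off, rise and move away.

>>> servo_tool(
  motion=[
    [[0,0.1,0],[0,0,0]],
    [[0,0.3,0],[0,0,0]],
    [[-0.1,0.3,0],[0,0,0]],
    [[0,0,-0.5],[0,0,0]],
    [[0,0,-1],[0,0,0]],
    [[0,0,-1],[0,0,0]],
    [[0,0,-1],[0,0,0]],
    [[0,0,-1],[0,0,0]],
    [[-1,0.8,0],[0,0,0]],
    [[-1,0.8,0],[0,0,0]],
    [[-1,0.8,0],[0,0,0]],
    [[0,0.8,0],[0,0,0]],
    [[0,0,0],[0,0,0]],
    [[0,0,0],[0,0,0]],
  ],
)

```text
time_s: 26.3
tool_pos: [0.5289, 0.3364, 0.2289]
orientation: [-1.602, 2.7, -0.001]
contact_force: [-0.4, -0.5, -1.3]
gripper_width: 0.0002
gripper_force: 0.0
```

```bash
python3 - <<'E'
from h import *
pol();o=[]
for n in("top","scene"):
    F=[grab_frame(n) for _ in range(6)]
    p=np.mean([f[0] for f in F],0);d=np.median([f[1] for f in F],0)
    X=cloud(n,p,d);ax=(.5677,.0864) if n=="top" else (.5681,.0883)
    x,y=X[...,0]-ax[0],X[...,1]-ax[1];r=np.hypot(x,y);a=np.degrees(np.arctan2(y,x));z=X[...,2]
    for w,lo,hi in(("nose",.025,.035),("tab",.037,.05)):
        m=(r>lo)&(r<hi)&(z>.0825)&(z<.089)&(abs(a-10)<20)
        print(n,w,m.sum(),a[m].mean(),np.median(a[m]))
    m=(r>.055)&(r<.095)&(z>.055)&(z<.07);print(n,"bar",np.median(a[m]),m.sum())
E
```

```text
t 26.3 r 0.252253214646819 th 98.91933103062406 yaw+180 61.364355852611894 z 0.22886111018886718 Fresist 0.4245345209324432 Frad -0.3964343934680211 Fz -1.2989864597037102 q6 -0.7125589265727684
top nose 7 9.37618313922067 9.2925773783273
top tab 8 11.346943475050857 11.243300351937307
top bar 48.22357811411865 58
scene nose 10 9.18926930281406 8.858994244807572
scene tab 15 11.672746279252395 11.686014943584675
scene bar 46.12447727166473 92
```

The nose is unchanged at about 2° from the tab. The bar has moved from 79° to 47° and stayed there, and the arm is clear, so I'm handing in.

```bash
python3 -c "
from plant import *
print(job_done())"
```

```text
the job is handed in; nothing more can be done
None
```

The job is handed in, verdict not shown: the pointer is about 1.5 mm from the tab (limit 3.5 mm), the lock ring was pushed to about 10.3 N near the bar's end and stayed put when released, and the arm is clear of everything.

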